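# Hang a parts bin on a louvered stand

### The arm

A 6-joint arm with a two-finger parallel gripper is mounted at the origin on the work surface. World frame = base frame: x ahead of the robot, y to its left, z up, the work surface at z = 0. Lengths are in m, angles in rad, forces in N, time in s.
With the tool pointing down it reaches from about 0.275 to 0.85 m from the base axis. Payload 19 kg.
Tool frame: the origin (TCP) lies on the centre line of the jaws, within the pads' length; the fingertips stand 11 mm ahead of it and the grasp point (between the pads) lies 8 mm behind it; z points along the fingers, y is the line along which they close (so a half turn about z gives the same grasp; the last joint's range is limited). The gripper opens to 85 mm and grips with 20 to 120 N. Pads are 22 mm wide; open, the fingers measure 114 mm over their backs; the gripper's body (76 mm by 85 mm) begins 54 mm behind the grasp point. The pads swing forward as they close: fully open they stand 13 mm farther back than shut.
Start: joints at [-1.262, 0.15, 1.437, -0, 1.554, -0.134], TCP at [0.246, -0.52, 0.242] pointing down, gripper open.
Joint ranges: [-2.8, 2.8], [-0.68, 2.1], [0.12, 2.68], [-1.39, 4.53], [0.16, 2.79], [-2.81, 2.81]. Speed limits (rad/s): [1.89, 1.89, 2.22, 3.01, 3.01, 3.01].

### API

Orientations are given as a unit quaternion [x, y, z, w].
In Python, from station import bot, camera, camera_params gives the robot as it stands.
- The arm moves only by the tool step_arm, never from a script. Its argument "motion" is a list that holds one entry, the list of rows, each a list of 5 numbers: the opening, from 0 (shut) to 1 (fully open), then the shift along the tool's x, y, z scaled (see below), then the turn about the tool's z scaled (see below). A call has 1 to 8 rows; each row shifts and turns the commanded pose from where the row before left it, along the tool's axes as they then stand; what a row does not reach is not made up. The controller multiplies each number of a shift by 0.05 m and each number of a turn by 0.1 rad. A row lasts 1/10 s, in which the tool goes at most 50 mm and 8.59 degrees, less where a joint would pass 70% of its speed; a pose out of reach is approached as far as the arm can. A call with a number of a shift or a turn outside -1 to 1 is refused whole. A call with a gripper value outside its range is refused whole. The fingers move at their own pace and stop on an object; the grip force is fixed at half the most. Time passes only in rows, so rows that do not move let the fingers close. It gives the time, the measured TCP pose, the force, the opening and the grip force at its end, in the units of the state.
- bot.read_state(): the state, without advancing time (a new reading comes with each control period).
- camera(name): name is "scene" or "top" or "wrist"; returns (picture, depth): 400x640x3 uint8, red, green, blue; 400x640 float32, m along the optical axis (not along the pixel's ray), 0 where there is no reading.
- camera_params(name): a dict with "fx", "fy", "cx", "cy" (pixels), "T" (4x4, takes a point from camera to world coordinates); the wrist camera has in their place "mount" (4x4, takes a point from camera to tool coordinates, whose origin is the TCP and whose axes are the flange's). Camera axes: x right, y down, z forward; pixel columns grow to the right and rows downward; lengths in m; the calibration is good to about 2 mm. The wrist camera is an equidistant fisheye: a pixel r from the principal point sees the ray r / f radians off the axis. A picture is of the moment at which its call begins: read the wrist's pose just before it. camera_params takes no time and is no camera call.
- bot.sign_off(): hands the job in; it is judged then, once.
The state is a dict: "clock": time; "joints": joint angles; "joint_vel": joint speeds; "tau": joint torques, N m; "tool_pos": TCP position; "tcp_rot": TCP orientation; "contact_force": force on the tool from outside, world axes, zero at the start; "moment": the same for the moment, N m; "width": finger opening in m; "grip_force": force on a finger pad.
Only numpy, scipy, OpenCV 4.12 (cv2) and the standard library are available. Lean on these libraries where they do the work, as an engineer would, in place of code of your own. Each camera call takes 0.05 s, during which the arm holds its last target. There are 200 camera calls.

### The job

Pick up the lipped bin of bearings by its carrying grip, keep it level, and hook its back lip over the middle of the rail on the louvered stand, lowering it until the lip has fully caught. Then slide it along the rail, lip still caught, until its side is lightly pressed against the rubber pad of the stand's end plate, and let go so that it hangs there touching the pad. Touch the stand gently all along (light contact only, never as much as 30 N) and leave the tray, the roller and the wrench where they are.

Things in the scene. Friction and masses are not known exactly. Their poses are not given: they have to be found in the camera images.
- bin_center (a point): Centre of the lipped bin, half-way up (65 mm above its underside, 65 below its grip's top). Open grey plastic bin holding bearings, 110 deep (x) x 110 wide (y) mm, rim 25 mm above this point, walls 4 mm, 0.2 to 0.42 kg. Its x axis points out of its back, z up.
- bin_grip (a point): Middle of the bin's carrying grip, 47 mm straight above bin_center, same axes: a straight bar along x, 80 long, 14 thick (y), 36 mm tall (18 up, 18 down), its foot 4 mm above the rim.
- bin_lip (a point): On the bin's back, 61 mm behind (+x) and 21 mm above bin_center, same axes: middle of the roof of the channel under the back flange (80 mm wide), which meets the rail's top when the lip has caught. The channel is open below, 12 mm wide in x (6 each way): from the back wall to the 4 mm thick downturned lip, whose foot is 20 mm below this point and whose outer face is 10 mm behind it.
- rail_mid (a point): Middle of the rail's front top edge as drawn, 150 mm above the table, stand's axes. Rail: upright steel strip 5 mm thick (x 0 to 5), 208 mm long (y -113 to 95), 22 mm clear behind it, then a panel 25 mm taller. Height and y are true, but panel, rail and rest rod are clamped firmly at an in/out setting this pose does NOT show: up to 20 mm nearer or farther along x. Find the front by touch or sight.
- rest_rod (a point): Front of the rest rod as drawn: a 16 mm rubber-sleeved rod along y, giving 3 N per mm, 78 mm below the rail's top, its front 3.5 mm farther forward (-x) than the rail's; it moves in and out with the rail. The hung bin's back wall leans on it. Rail and rod leave the bin 3.5 mm of play in x; it goes down best with bin_lip 0.8 mm behind (+x) the rail's true front.
- stand: Fixed louvered stand, origin on the table straight below rail_mid. Axes: the stand's front faces -x (the bin hangs there, its back pointing to +x), y along the rail, z up. Base plate 130 (x) x 270 (y) x 10 mm.
- end_pad (a point): Face of the black rubber pad on the stand's end plate as drawn, 115 mm from rail_mid along +y, 40 mm below its height, stand's axes; 110 (x) x 60 mm. The plate is clamped along y at a setting this pose does NOT show: up to 12 mm nearer or farther. With the bin's side (55 mm from its mid-plane) on it, bin_lip is 48 to 72 mm from rail_mid along y. Plate's top 170 mm above the table.
- bumper (a joint): How far the rubber end pad is pressed in, in m: 0 when free, at most 0.006; soft (0.2 N per mm), then firm. Friction on the rail holds the hung bin against it.
- tray_center (a point): Bystander: centre of a plain open tray 120 x 90 x 40 mm, with neither lip nor grip.
- roller_center (a point): Bystander: centre of a steel roller ring standing on end, 60 mm across, 30 mm high.
- wrench: Bystander: a 150 mm wrench lying flat.
There are look-alikes about, which are no part of the job. Several things look just like the part that bears bin_center: the one meant starts farthest to the robot's right.

How it is judged:
On the way, in this order (a step that is already met when the one before it is completed fails the run):
1. the bin is lifted clear of the table (height (world z) of bin_center above 0.115 m), for 0.1 s.
2. the lip has caught on the rail's middle, well short of the end pad (z of bin_lip in the frame of rail_mid between -0.005 and 0.005 m and x of bin_lip in the frame of rail_mid between -0.024 and 0.026 m and y of bin_lip in the frame of rail_mid between -0.05 and 0.03 m), for 0.2 s.
3. still caught, the bin slides along towards the end pad (z of bin_lip in the frame of rail_mid between -0.005 and 0.005 m and x of bin_lip in the frame of rail_mid between -0.024 and 0.026 m and y of bin_lip in the frame of rail_mid between 0.033 and 0.047 m), for 0.02 s.
At the end, for the whole second after the job is handed in: The bin hangs at rest by its lip, let go: the flange's underside within 5 mm of the rail's top height, bin upright and square to the stand within 0.14 rad, its side touching the end pad (pressed in by 0.3 mm or more); the robot touches nothing; the bystanders have not moved (z of bin_lip in the frame of rail_mid between -0.005 and 0.005 m and x of bin_lip in the frame of rail_mid between -0.024 and 0.026 m and value of joint bumper above 0.0003 m and contact force between each of the fingers, the arm and anything else below 0.1 N and angle between bin_center's own z axis and vertical below 0.14 rad and angle between the x axis of bin_center and the x axis of stand, either way round below 0.14 rad and linear speed of bin below 0.02 m/s).
It fails at once if the bin is pushed or dropped on the stand with more than 30 N (contact force between bin and stand above 30 N).
It fails at once if the robot pushes the stand with more than 30 N (contact force between any of the fingers, the arm and stand above 30 N).
It fails at once if the bin is tipped by more than 0.4 rad (angle between bin_center's own z axis and vertical above 0.4 rad).
It fails at once if the tray, roller or wrench is moved by more than 20 mm (distance of any of tray_center, roller_center, wrench from where it was at the start of the episode above 0.02 m).
It also fails if it takes over 58 s, if anything falls off the work surface, if the arm or the gripper's body presses on something with over 40 N, if the wrist force passes 120 N, or if a joint passes its speed limit or range.

## Working session

There is one attempt and no reset: what is moved stays moved. The work goes in short steps, Python scripts to look and compute and a tool call to move; the robot and the scene stay as the last step left them, time stands still between calls to the robot, and variables do not carry over. Pictures are saved under pics/ and viewed, at most 10 in all, crops included, and the job is handed in when it is done.

Besides the shell and the picture viewer there is one more tool, called after ">>>" as name(argument=value, ...) on one line, values as JSON. step_arm: Moves the arm, as the interface text tells. Shifts and turns lie within -1 to 1; 1 stands for 0.05 m of shift or 0.1 rad of turn. Its arguments: {"type":"object","properties":{"motion":{"type":"array"}},"required":["motion"]}

```bash
mkdir -p pics; ls; cat > h.py <<'E'
import numpy as np, cv2
from station import bot, camera, camera_params
def cloud(name, d):
    p=camera_params(name); v,u=np.mgrid[0:400,0:640]
    P=np.stack([(u-p['cx'])/p['fx']*d,(v-p['cy'])/p['fy']*d,d],-1)
    T=np.array(p['T']); return P@T[:3,:3].T+T[:3,3]
E
python3 - <<'E'
from h import *
for n in ['scene','top']:
    im,d=camera(n); cv2.imwrite(f'pics/{n}0.png',im[...,::-1]); np.save(f'{n}_d.npy',d)
    p=camera_params(n); print(n,p['fx'],p['fy'],p['cx'],p['cy']); print(np.round(p['T'],3)); print((d==0).mean())
print(camera_params('wrist')); print(bot.read_state())
E
```

```text
pics
scene 467.72795324569285 467.72795324569285 319.4450522152874 197.6307889609489
[[ 0.074  0.828 -0.555  1.195]
 [ 0.997 -0.069  0.03  -0.031]
 [-0.014 -0.556 -0.831  1.04 ]
 [ 0.     0.     0.     1.   ]]
0.00375390625
top 494.93816680345105 494.93816680345105 318.3951790857239 206.05590576356298
[[ 0.014 -0.996  0.09   0.456]
 [-1.    -0.014 -0.006  0.005]
 [ 0.007 -0.09  -0.996  1.361]
 [ 0.     0.     0.     1.   ]]
0.00420703125
{'fx': 309.70691628693146, 'fy': 309.70691628693146, 'cx': 319.8438613406223, 'cy': 200.81124768981022, 'mount': array([[ 4.92949055e-04, -9.60789623e-01, -2.77277942e-01,
         6.91047223e-02],
       [ 9.99999713e-01,  6.32979400e-04, -4.15507719e-04,
        -2.21439229e-04],
       [ 5.74726730e-04, -2.77277658e-01,  9.60789660e-01,
        -1.33032808e-01],
       [ 0.00000000e+00,  0.00000000e+00,  0.00000000e+00,
         1.00000000e+00]])}
{'clock': 0.1, 'joints': array([-1.26200273e+00,  1.50952223e-01,  1.43796049e+00, -3.94843764e-05,
        1.55379179e+00, -1.33987149e-01]), 'joint_vel': array([ 0.00080988, -0.00128948, -0.00217324,  0.00164572, -0.001786  ,
        0.00025213]), 'tau': array([ 2.61159519e-03, -7.14379907e+01, -5.71794319e+01, -1.98551761e-04,
        7.00848293e-03, -1.74998030e-05]), 'tool_pos': array([ 0.24627433, -0.51935877,  0.2417298 ]), 'tcp_rot': array([ 9.75592858e-01,  2.19586578e-01, -6.81914359e-05, -5.52078065e-04]), 'contact_force': array([-0.4357608 , -0.20399231,  0.23901885]), 'moment': array([ 0.02829421, -0.0339164 ,  0.00543437]), 'grip_force': 0.0, 'width': 0.08568173278461312}
```

View pics/scene0.png

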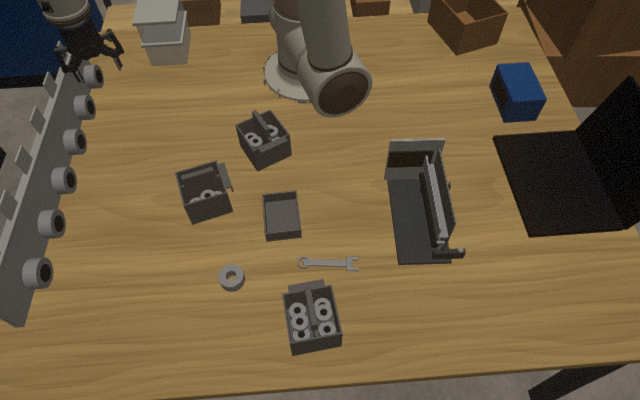

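View pics/top0.png

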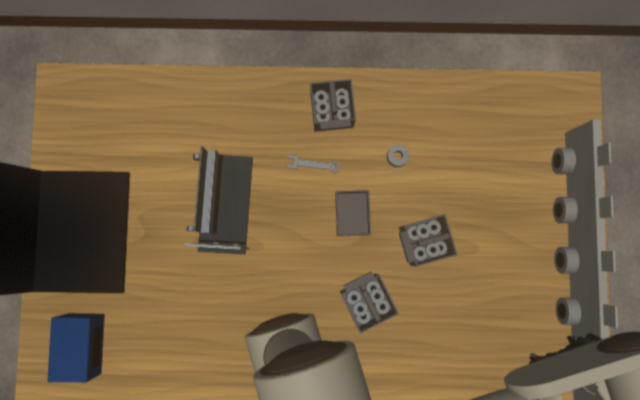

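The scene view shows three bins at about (204,192), (264,138) and (312,318), and the stand at (425,205). In the top view the rightmost bin (−y) is at (428,241). The stand is at (222,200) with its end plate at (215,246). Next I'll take metric heights from both depth views.

```bash
python3 - <<'E'
from h import *
c={n:cloud(n,np.load(f'{n}_d.npy')) for n in ['scene','top']}
boxes={'bin':((165,245,160,230),(385,470,205,275)),'stand':((370,475,120,275),(180,265,140,265))}
for k,bs in boxes.items():
  for n,(u0,u1,v0,v1) in zip(['scene','top'],bs):
    P=c[n][v0:v1,u0:u1].reshape(-1,3)
    P=P[(P[:,2]>0.004)&(P[:,2]<.25)]
    h,e=np.histogram(P[:,2],bins=np.arange(0,.2,.01)); print(k,n,h)
    lv=[(.08,.1),(.118,.14)] if k=='bin' else [(.005,.018),(.14,.157),(.16,.167),(.168,.185)]
    for a,b in lv:
      Q=P[(P[:,2]>a)&(P[:,2]<b)]
      if len(Q)<5: continue
      r=cv2.minAreaRect(Q[:,:2].astype(np.float32)*1000)
      print(a,b,len(Q),'med',np.median(Q,0).round(4),'rect',np.round(r[0],1),np.round(r[1],1),round(r[2],1))
# ortho height image
rows=[]
for (x0,y0) in [(0.26,-0.36),(0.3,0.1)]:
  for n in ['scene','top']:
    P=c[n].reshape(-1,3); S=0.26; N=290
    im=np.zeros((N,N),np.float32)
    i=((x0+S-P[:,0])/S*N).astype(int); j=((y0+S-P[:,1])/S*N).astype(int)
    ok=(i>0)&(i<N-1)&(j>0)&(j<N-1)&(P[:,2]<.25)
    o=np.argsort(P[ok,2]); 
    for a,b,z in zip(i[ok][o],j[ok][o],P[ok,2][o]): im[a-1:a+2,b-1:b+2]=z
    rows.append(cv2.applyColorMap(np.clip(im/.18*255,0,255).astype(np.uint8),cv2.COLORMAP_JET))
cv2.imwrite('pics/h.png',np.vstack([np.hstack(rows[:2]),np.hstack(rows[2:])]))
E
```

```text
bin scene [227  95 107 133 218 229 314 271 447 336  86  86 143  80   0   0   0   0
   0]
0.08 0.1 783 med [ 0.4875 -0.274   0.0893] rect [ 485.6 -283.6] [115.5 125.9] 16.2
0.118 0.14 243 med [ 0.4916 -0.2896  0.1289] rect [ 489.1 -290.7] [18.2 79.6] 17.2
bin top [506  44  50  56 350 259 361  89 267 289   9   7  93  93   0   0   0   0
   0]
0.08 0.1 556 med [ 0.4754 -0.2464  0.0902] rect [ 485.  -283.7] [109.8 127.7] 16.3
0.118 0.14 186 med [ 0.4867 -0.2904  0.13  ] rect [ 486.9 -290.2] [14.1 79. ] 16.5
stand scene [1670 2203  149  197  198  108   71  293  287  113  114  620  308  450
  449  377  298  269    0]
0.005 0.018 3351 med [0.6026 0.2334 0.0109] rect [499.6 295.5] [303.3 509.6] 82.3
0.14 0.157 749 med [0.536  0.264  0.1484] rect [583.6 244.6] [134.1 244.2] 87.1
0.16 0.167 178 med [0.4684 0.2837 0.1634] rect [560.9 289.2] [264.9 119.6] 21.9
0.168 0.185 355 med [0.5419 0.2869 0.1726] rect [576.4 235.8] [133.9 244.9] 82.4
stand top [1939 1772    8   25   45    5    8  213  147    5   12  563  161  199
  280  199  132  268    4]
0.005 0.018 3316 med [0.5772 0.2325 0.0102] rect [587.3 262.4] [343.9 231.6] 1.3
0.14 0.157 445 med [0.582  0.2644 0.1486] rect [570.8 267.6] [265.8 101.3] 17.2
0.16 0.167 59 med [0.5847 0.2879 0.1633] rect [575.6 233.7] [131.5 239.8] 82.4
0.168 0.185 334 med [0.5313 0.287  0.1729] rect [559.4 290.3] [268.8 122.4] 22.0
```

View pics/h.png

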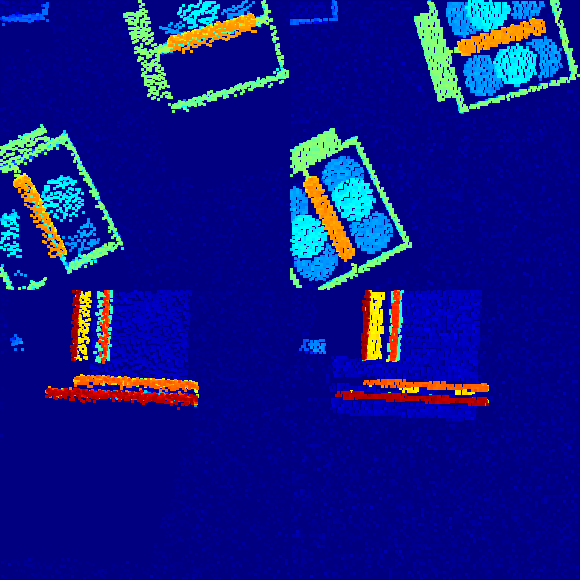

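The heightmap (up = +x, left = +y) shows the bin with its flange on the +y side. Its bar is centred near (0.488, −0.2905) and the bin yaw is about 106.5°. The stand's front faces −y and its end plate is at the low-x end, so the stand yaw is about 87°. Now I'll fit the stand more carefully.

```bash
python3 - <<'E'
from h import *
for n in ['scene','top']:
    P=cloud(n,np.load(f'{n}_d.npy')).reshape(-1,3)
    P=P[(P[:,0]>.4)&(P[:,0]<.8)&(P[:,1]>.1)&(P[:,1]<.36)&(P[:,2]>.003)&(P[:,2]<.2)]
    def line(Q,t0):
        for _ in range(6):
            v=cv2.fitLine(Q[:,:2].astype(np.float32),cv2.DIST_HUBER,0,.001,.001).ravel()
            r=(Q[:,:2]-v[2:])@np.array([-v[1],v[0]]); Q=Q[np.abs(r-np.median(r))<.005]
        a=np.degrees(np.arctan2(v[1],v[0]))%180
        return a,Q
    # rail: coarse yaw 87 deg frame
    t=np.radians(87); ex=np.array([np.cos(t),np.sin(t)]); ey=np.array([-np.sin(t),np.cos(t)])
    X=P[:,:2]@ex; Y=P[:,:2]@ey
    m=(P[:,2]>.143)&(P[:,2]<.156)
    hh,e=np.histogram(X[m&(Y>-.66)&(Y<-.5)],bins=np.arange(.15,.4,.005)); print(n,[(round(a,3),b) for a,b in zip(e,hh) if b])
    x0=e[np.argmax(hh)]+.0025
    Q=P[m&(np.abs(X-x0)<.01)&(Y<-.48)]
    a,Q=line(Q,87); print('rail dir',a,len(Q))
    s=P[(P[:,2]>.168)&(P[:,2]<.18)]
    a2,S=line(s[(s[:,:2]@ey>-.50)],0); print('plate dir',a2,len(S))
    t=np.radians(a-90 if a>90 else a+90)
    if abs(np.degrees(t)-87)>20: t+=np.pi
    ex=np.array([np.cos(t),np.sin(t)]); ey=np.array([-np.sin(t),np.cos(t)])
    print('yaw',np.degrees(t))
    f=lambda Q:np.stack([Q[:,:2]@ex,Q[:,:2]@ey],1)
    print('rail x pct',np.percentile(f(Q)[:,0],[2,10,50,90,98]).round(4),'y',np.percentile(f(Q)[:,1],[0,.5,99.5,100]).round(4),'z',np.median(Q[:,2]))
    print('plate y pct',np.percentile(f(S)[:,1],[2,50,98]).round(4),'x',np.percentile(f(S)[:,0],[1,99]).round(4))
    A=f(P)
    B=A[(P[:,2]>.006)&(P[:,2]<.014)&(A[:,0]<x0+.12)]
    print('base',np.percentile(B,[.3,1,50,99,99.7],0).round(4).tolist())
    pad=A[(P[:,2]>.132)&(P[:,2]<.146)&(A[:,1]>-.53)&(A[:,0]<x0-.01)]
    if len(pad): print('padtop y',len(pad),np.percentile(pad[:,1],[2,10,50,90,98]).round(4))
E
```

```text
scene [(np.float64(0.29), np.int64(137)), (np.float64(0.295), np.int64(39)), (np.float64(0.315), np.int64(103)), (np.float64(0.32), np.int64(3))]
rail dir 177.5118 234
plate dir 87.254295 128
yaw 87.51179
rail x pct [0.2858 0.2863 0.288  0.2908 0.2916] y [-0.6947 -0.693  -0.4854 -0.4827] z 0.15010508012044677
plate y pct [-0.4569 -0.4528 -0.449 ] x [0.2045 0.3371]
base [[0.1484, -0.7499], [0.2122, -0.7059], [0.2575, -0.5972], [0.3394, -0.4544], [0.3596, -0.4519]]
padtop y 235 [-0.4692 -0.4679 -0.4619 -0.4534 -0.4522]
top [(np.float64(0.29), np.int64(130)), (np.float64(0.295), np.int64(40)), (np.float64(0.315), np.int64(77))]
rail dir 177.0391 222
plate dir 87.099304 136
yaw 87.03909
rail x pct [0.2904 0.2909 0.2927 0.2954 0.2962] y [-0.6891 -0.689  -0.4838 -0.4834] z 0.1498222136287911
plate y pct [-0.4522 -0.4493 -0.4465] x [0.2087 0.3396]
base [[0.1343, -0.7809], [0.1441, -0.7653], [0.261, -0.5642], [0.3728, -0.4123], [0.3852, -0.3961]]
padtop y 80 [-0.4647 -0.4642 -0.4618 -0.4593 -0.4515]
```

>>> step_arm(motion=[[[1,0.5,0.5,0,-1],[1,0,0,0,-1],[1,0,0,0,-1],[1,0,0,0,-1],[1,0,0,0,-1],[1,0,0,0,-1],[1,0,0,0,-1],[1,0,0,0,-1]]])

```text
clock: 0.9
tool_pos: [0.2796, -0.5313, 0.2419]
tcp_rot: [0.812, 0.584, 0.0, -0.0]
contact_force: [0.3, 0.5, 0.2]
width: 0.0859
grip_force: 0.0
```

>>> step_arm(motion=[[[1,0,0,0,-1],[1,0,0,0,-1],[1,0,0,0,-1],[1,0,0,0,-1],[1,0,0,0,-1],[1,0,0,0,-1],[1,0,0,0,-0.13],[1,0.3,0.5,0,0]]])

```text
clock: 1.7
tool_pos: [0.2981, -0.5112, 0.2416]
tcp_rot: [0.601, 0.799, -0.0, -0.001]
contact_force: [1.5, 0.6, -0.2]
width: 0.0852
grip_force: 0.0
```

>>> step_arm(motion=[[[1,0.4,0.6,0,0],[1,0.4,0.6,0,0],[1,0.4,0.6,0,0],[1,0.4,0.6,0,0],[1,0.4,0.6,0,0],[1,0.4,0.6,0,0],[1,0.4,0.6,0.3,0],[1,0.2,0.4,0.3,0]]])

```text
clock: 2.5
tool_pos: [0.4792, -0.2994, 0.2122]
tcp_rot: [0.6, 0.8, 0.0, 0.0]
contact_force: [-0.7, -0.8, 0.3]
width: 0.0854
grip_force: 0.0
```

```bash
cat >> h.py <<'E'
from scipy.spatial.transform import Rotation as R
def to(x,y,z,yaw):
    s=bot.read_state(); Rm=R.from_quat(s['tcp_rot']).as_matrix(); p=s['tool_pos']
    a=np.degrees(np.arctan2(Rm[1,0],Rm[0,0]))
    y2=np.radians(yaw); ex=np.array([np.cos(y2),np.sin(y2),0]); ey=np.array([np.sin(y2),-np.cos(y2),0])
    d=np.array([x,y,z])-p
    print('clk',s['clock'],'pos',p.round(4),'yaw',a.round(2),'tilt',Rm[2,2].round(4),'F',s['contact_force'].round(1),'w',round(s['width'],4))
    print('turn',np.round(np.radians(a-yaw)/.1,3),'then shift',(np.array([d@ex,d@ey,-d[2]])/.05).round(3))
E
python3 -c "
from h import *
to(.488,-.2905,.104,106.6)"
```

```text
clk 2.5 pos [ 0.4792 -0.2994  0.2122] yaw 106.24 tilt -1.0 F [-0.7 -0.8  0.3] w 0.0854
turn -0.063 then shift [0.12  0.219 2.163]
```

>>> step_arm(motion=[[[1,0.1,0.2,0,-0.06],[1,0,0,0,0],[1,0,0,0,0]]])

```text
clock: 2.8
tool_pos: [0.4859, -0.2945, 0.213]
tcp_rot: [0.597, 0.802, -0.0, 0.0]
contact_force: [-0.6, -1.4, -0.3]
width: 0.0855
grip_force: 0.0
```

```bash
python3 -c "
from h import *
to(.488,-.2905,.104,106.6)
im,d=camera('wrist'); cv2.imwrite('pics/w1.png',im[...,::-1]); np.save('w1.npy',d)
# predicted pixels of bar corners from estimate
s=bot.read_state(); M=np.array(camera_params('wrist')['mount']); T=np.eye(4); T[:3,:3]=R.from_quat(s['tcp_rot']).as_matrix(); T[:3,3]=s['tool_pos']; W=T@M
p=camera_params('wrist'); y=np.radians(106.6)
for a,b in [(-40,-7),(-40,7),(40,-7),(40,7)]:
  P=[.488+(a*np.cos(y)-b*np.sin(y))/1e3,-.2905+(a*np.sin(y)+b*np.cos(y))/1e3,.13,1]
  q=(np.linalg.inv(W)@P)[:3]; th=np.arccos(q[2]/np.linalg.norm(q)); r=q[:2]/np.linalg.norm(q[:2])*th*p['fx']; print(a,b,(r+[p['cx'],p['cy']]).round(1))
"
```

```text
clk 2.8 pos [ 0.4859 -0.2945  0.213 ] yaw 106.62 tilt -1.0 F [-0.6 -1.4 -0.3] w 0.0855
turn 0.004 then shift [0.065 0.063 2.181]
-40 -7 [334.8 256.2]
-40 7 [316.8 256.2]
40 -7 [336.5 152.4]
40 7 [316.5 152.3]
```

View pics/w1.png

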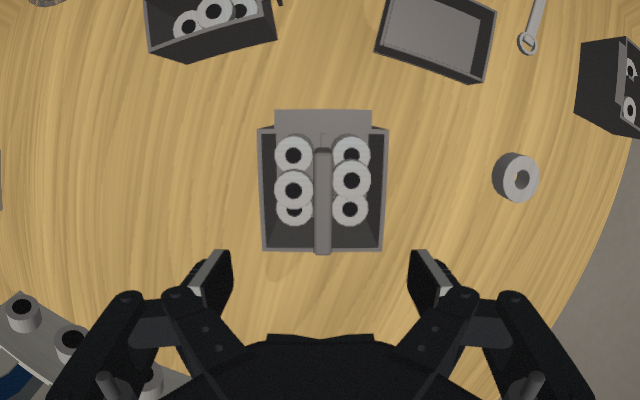

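The wrist view shows the bar's top running from (323,152) to (323,254), with the bin's flange at the top of the picture. That is within about 2.5 mm of my prediction and the yaw agrees, so I'll descend and grip.

>>> step_arm(motion=[[[1,0.06,0.04,0.3,0],[1,0,0,0.4,0],[1,0,0,0.4,0],[1,0,0,0.4,0],[1,0,0,0.4,0],[1,0,0,0.26,0],[1,0,0,0,0],[0.6,0,0,0,0]]])

```text
clock: 3.65
tool_pos: [0.4872, -0.2906, 0.1047]
tcp_rot: [0.597, 0.802, 0.0, 0.0]
contact_force: [0.1, 0.2, 0.5]
width: 0.0732
grip_force: 0.0
```

>>> step_arm(motion=[[[0.4,0,0,0,0],[0.2,0,0,0,0],[0,0,0,0,0],[0,0,0,0,0],[0,0,0,0,0],[0,0,0,0,0],[0,0,0,0,0],[0,0,0,0,0]]])

```text
clock: 4.45
tool_pos: [0.4872, -0.2904, 0.1046]
tcp_rot: [0.597, 0.802, -0.0, 0.0]
contact_force: [-2.5, -0.1, 4.9]
width: 0.0133
grip_force: 60.7
```

>>> step_arm(motion=[[[0,0,0,-0.1,0],[0,0,0,-0.2,0],[0,0,0,-0.4,0],[0,0,0,-0.5,0],[0,0,0,-0.5,0],[0,0,0,-0.5,0],[0,0,0,-0.5,0],[0,0,0,-0.4,0.2]]])

```text
clock: 5.25
tool_pos: [0.4872, -0.2902, 0.2614]
tcp_rot: [0.605, 0.796, 0.0, 0.001]
contact_force: [1.2, 0.1, -4.5]
width: 0.0132
grip_force: 59.3
```

>>> step_arm(motion=[[[0,0,0,0,0.5],[0,0,0,0,0.6],[0,0,0,0,0.6],[0,0,0,0,0.6],[0,0,0,0,0.5],[0,0,0,0,0.38],[0,0,0,0,0],[0,0,0,0,0]]])

```text
clock: 6.05
tool_pos: [0.4872, -0.2902, 0.2596]
tcp_rot: [0.723, 0.691, 0.0, -0.0]
contact_force: [1.3, 0.3, -4.5]
width: 0.013
grip_force: 59.2
```

```bash
python3 -c "
from h import *
to(.5876,.1745,.26,87.25)"
```

```text
clk 6.05 pos [ 0.4872 -0.2902  0.2596] yaw 87.38 tilt -1.0 F [ 1.3  0.3 -4.5] w 0.013
turn 0.022 then shift [ 9.38e+00  1.56e+00 -9.00e-03]
```

>>> step_arm(motion=[[[0,0.3,0.1,0,0.02],[0,0.5,0.1,0,0],[0,0.7,0.1,0,0],[0,0.7,0.1,0,0],[0,0.7,0.1,0,0],[0,0.7,0.1,0,0],[0,0.7,0.1,0,0],[0,0.7,0.1,0,0]]])

```text
clock: 6.85
tool_pos: [0.5393, -0.0403, 0.2596]
tcp_rot: [0.724, 0.69, 0.0, -0.0]
contact_force: [1.1, -0.8, -3.6]
width: 0.0137
grip_force: 59.3
```

>>> step_arm(motion=[[[0,0.7,0.1,0,0],[0,0.7,0.1,0,0],[0,0.7,0.1,0,0],[0,0.7,0.1,0,0],[0,0.6,0.1,0,0],[0,0.5,0.1,0,0],[0,0.3,0.1,0,0],[0,0.1,0,0,0]]])

```text
clock: 7.65
tool_pos: [0.585, 0.1721, 0.2591]
tcp_rot: [0.724, 0.69, -0.0, -0.0]
contact_force: [0.7, -0.1, -4.3]
width: 0.0137
grip_force: 59.2
```

>>> step_arm(motion=[[[0,0,0,0,0],[0,0,0,0,0],[0,0,0,0,0]]])

```text
clock: 7.95
tool_pos: [0.5848, 0.1696, 0.2595]
tcp_rot: [0.725, 0.689, 0.0, 0.0]
contact_force: [-0.7, -0.1, -4.0]
width: 0.0131
grip_force: 59.3
```

```bash
python3 -c "
from h import *
to(.5876,.1745,.184,87.25)
ims=[]
for n in ['scene','top']:
  im,d=camera(n); np.save(f'{n}_d1.npy',d); ims.append(im)
cv2.imwrite('pics/s1.png',np.hstack([cv2.resize(ims[0][90:290,320:520],(400,400)),cv2.resize(ims[1][110:290,150:330],(400,400))])[...,::-1])
"
```

```text
clk 7.95 pos [0.5848 0.1696 0.2595] yaw 87.14 tilt -1.0 F [-0.7 -0.1 -4. ] w 0.0131
turn -0.019 then shift [0.101 0.051 1.51 ]
```

View pics/s1.png

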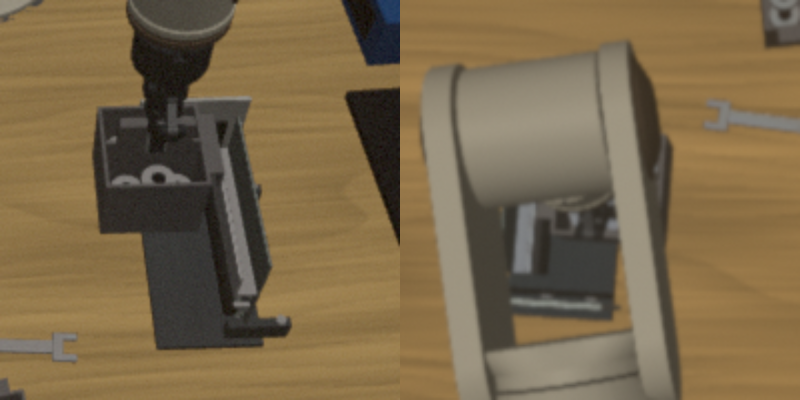

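The left crop shows the bin held level in front of the rail, with its flange at (210,145) towards the rail line running from (225,150) to (245,290). I'll lower it so the lip overlaps the rail's front, then touch the rail to locate it.

>>> step_arm(motion=[[[0,0,0,0.3,0],[0,0,0,0.4,0],[0,0,0,0.4,0],[0,0,0,0.3,0],[0,0,0,0.11,0],[0,0.1,0,0,0],[0,0.1,0,0,0],[0,0,0,0,0]]])

```text
clock: 8.85
tool_pos: [0.5857, 0.1813, 0.1848]
tcp_rot: [0.724, 0.69, 0.001, 0.0]
contact_force: [-0.5, 0.2, -4.3]
width: 0.0137
grip_force: 59.3
```

>>> step_arm(motion=[[[0,0.05,0,0,0],[0,0.02,0,0,0],[0,0.02,0,0,0],[0,0,0,0,0]]])

```text
clock: 9.25
tool_pos: [0.5856, 0.185, 0.1839]
tcp_rot: [0.724, 0.69, 0.0, -0.0]
contact_force: [0.3, -0.6, -4.3]
width: 0.0133
grip_force: 59.2
```

>>> step_arm(motion=[[[0,0.02,0,0,0],[0,0.02,0,0,0],[0,0,0,0,0]]])

```text
clock: 9.55
tool_pos: [0.5857, 0.187, 0.1838]
tcp_rot: [0.724, 0.69, 0.0, -0.0]
contact_force: [0.5, 0.2, -4.2]
width: 0.0138
grip_force: 59.2
```

>>> step_arm(motion=[[[0,0.02,0,0,0],[0,0.02,0,0,0],[0,0,0,0,0]]])

```text
clock: 9.85
tool_pos: [0.5858, 0.1891, 0.1838]
tcp_rot: [0.724, 0.69, 0.0, -0.0]
contact_force: [-0.6, -0.7, -4.0]
width: 0.0133
grip_force: 59.2
```

>>> step_arm(motion=[[[0,0.02,0,0,0],[0,0,0,0,0]]])

```text
clock: 10.05
tool_pos: [0.5858, 0.1901, 0.1838]
tcp_rot: [0.724, 0.69, 0.0, -0.0]
contact_force: [0.0, 0.5, -4.6]
width: 0.0132
grip_force: 59.2
```

>>> step_arm(motion=[[[0,0.02,0,0,0],[0,0,0,0,0]]])

```text
clock: 10.25
tool_pos: [0.5859, 0.191, 0.1838]
tcp_rot: [0.724, 0.69, 0.0, -0.0]
contact_force: [-0.4, 0.3, -3.5]
width: 0.0134
grip_force: 59.2
```

>>> step_arm(motion=[[[0,0.02,0,0,0],[0,0,0,0,0]]])

```text
clock: 10.45
tool_pos: [0.5859, 0.1912, 0.184]
tcp_rot: [0.724, 0.689, -0.001, 0.0]
contact_force: [-1.7, -7.2, -3.3]
width: 0.0135
grip_force: 59.6
```

Contact at TCP y ≈ 0.191 with 7 N, 1.5 mm from the sighted value. I'll back off, rise, and go 10.8 mm past the contact point.

>>> step_arm(motion=[[[0,-0.06,0,0,0],[0,0,0,-0.2,0],[0,0,0,-0.3,0],[0,0.08,0,0,0],[0,0.1,0,0,0],[0,0.07,0,0,0],[0,0,0,0,0],[0,0,0,0,0]]])

```text
clock: 11.25
tool_pos: [0.5862, 0.2016, 0.2084]
tcp_rot: [0.724, 0.69, -0.0, -0.0]
contact_force: [-0.2, -0.1, -4.2]
width: 0.0132
grip_force: 59.3
```

```bash
python3 -c "
from h import *
to(.5864,.2019,.1686,87.25)"
```

```text
clk 11.25 pos [0.5862 0.2016 0.2084] yaw 87.21 tilt -1.0 F [-0.2 -0.1 -4.2] w 0.0132
turn -0.006 then shift [0.006 0.003 0.796]
```

>>> step_arm(motion=[[[0,0,0,0.15,0],[0,0,0,0.15,0],[0,0,0,0.05,0],[0,0,0,0.05,0],[0,0,0,0.05,0],[0,0,0,0,0]]])

```text
clock: 11.85
tool_pos: [0.5863, 0.2014, 0.186]
tcp_rot: [0.724, 0.69, -0.0, -0.0]
contact_force: [0.9, 0.3, -4.4]
width: 0.0132
grip_force: 59.2
```

>>> step_arm(motion=[[[0,0,0,0.05,0],[0,0,0,0.05,0],[0,0,0,0.05,0],[0,0,0,0,0]]])

```text
clock: 12.25
tool_pos: [0.5862, 0.2014, 0.1784]
tcp_rot: [0.724, 0.69, -0.0, -0.0]
contact_force: [0.4, -0.5, -4.2]
width: 0.0132
grip_force: 59.2
```

Lip foot is about 10 mm below the rail's top and nothing is touching, so it's over the rail. Continuing down.

>>> step_arm(motion=[[[0,0,0,0.04,0],[0,0,0,0.04,0],[0,0,0,0.04,0],[0,0,0,0,0]]])

```text
clock: 12.65
tool_pos: [0.5863, 0.2014, 0.1725]
tcp_rot: [0.724, 0.69, -0.0, -0.0]
contact_force: [0.2, -0.1, -4.1]
width: 0.0134
grip_force: 59.2
```

>>> step_arm(motion=[[[0,0,0,0.02,0],[0,0,0,0.02,0],[0,0,0,0,0]]])

```text
clock: 12.95
tool_pos: [0.5864, 0.2014, 0.1707]
tcp_rot: [0.724, 0.69, -0.0, -0.0]
contact_force: [0.3, -0.4, -4.4]
width: 0.0136
grip_force: 59.2
```

>>> step_arm(motion=[[[0,0,0,0.02,0],[0,0,0,0.02,0],[0,0,0,0,0]]])

```text
clock: 13.25
tool_pos: [0.5864, 0.2015, 0.1687]
tcp_rot: [0.724, 0.69, -0.0, -0.0]
contact_force: [-0.7, -1.1, -4.5]
width: 0.0132
grip_force: 59.4
```

>>> step_arm(motion=[[[0,0,0,0.02,0],[0,0,0,0,0]]])

```text
clock: 13.45
tool_pos: [0.5865, 0.2014, 0.1683]
tcp_rot: [0.724, 0.69, 0.0, 0.0]
contact_force: [-2.2, -2.3, 2.3]
width: 0.0129
grip_force: 60.2
```

Caught: the load on the wrist rose by about 6.5 N at z 0.168, which matches the expected height. Now I'll slide towards the pad (tool −y).

>>> step_arm(motion=[[[0,0,0,0,0],[0,0,0,0,0],[0,0,-0.06,-0.005,0],[0,0,-0.1,0,0],[0,0,-0.1,0,0],[0,0,-0.1,0,0],[0,0,-0.1,0,0],[0,0,-0.1,0,0]]])

```text
clock: 14.25
tool_pos: [0.558, 0.2029, 0.1682]
tcp_rot: [0.724, 0.69, 0.0, 0.0]
contact_force: [3.5, -0.4, 2.3]
width: 0.013
grip_force: 60.3
```

>>> step_arm(motion=[[[0,0,-0.1,0,0],[0,0,-0.08,0,0],[0,0,-0.06,0,0],[0,0,0,0,0]]])

```text
clock: 14.65
tool_pos: [0.546, 0.2034, 0.1682]
tcp_rot: [0.724, 0.69, -0.0, -0.0]
contact_force: [-1.0, -2.0, 4.6]
width: 0.0133
grip_force: 60.5
```

```bash
python3 -c "
from h import *
to(.5888-.056*.9988,.2014+.056*.048,.1683,87.25)"
```

```text
clk 14.65 pos [0.546  0.2034 0.1682] yaw 87.2 tilt -1.0 F [-1.  -2.   4.6] w 0.0133
turn -0.008 then shift [ 0.001 -0.263 -0.002]
```

>>> step_arm(motion=[[[0,0,-0.06,0,0],[0,0,-0.06,0,0],[0,0,-0.06,0,0],[0,0,-0.04,0,0],[0,0,-0.04,0,0],[0,0,0,0,0]]])

```text
clock: 15.25
tool_pos: [0.5332, 0.2041, 0.1681]
tcp_rot: [0.724, 0.69, -0.0, -0.0]
contact_force: [2.0, -0.3, 5.4]
width: 0.013
grip_force: 60.7
```

>>> step_arm(motion=[[[0,0,-0.03,0,0],[0,0,-0.03,0,0],[0,0,0,0,0]]])

```text
clock: 15.55
tool_pos: [0.5304, 0.2042, 0.1681]
tcp_rot: [0.724, 0.69, 0.0, -0.0]
contact_force: [4.1, -0.2, 5.5]
width: 0.0133
grip_force: 60.7
```

>>> step_arm(motion=[[[0,0,-0.02,0,0],[0,0,0,0,0]]])

```text
clock: 15.75
tool_pos: [0.5295, 0.2042, 0.1681]
tcp_rot: [0.724, 0.69, 0.0, 0.0]
contact_force: [4.6, -0.5, 5.2]
width: 0.0132
grip_force: 60.7
```

>>> step_arm(motion=[[[0,0,-0.02,0,0],[0,0,0,0,0]]])

```text
clock: 15.95
tool_pos: [0.5286, 0.2043, 0.1681]
tcp_rot: [0.724, 0.69, 0.0, -0.0]
contact_force: [5.5, -0.5, 4.9]
width: 0.0135
grip_force: 60.7
```

>>> step_arm(motion=[[[0,0,-0.02,0,0],[0,0,0,0,0]]])

```text
clock: 16.15
tool_pos: [0.5276, 0.2043, 0.1681]
tcp_rot: [0.724, 0.69, 0.0, 0.0]
contact_force: [5.5, -0.3, 5.0]
width: 0.0132
grip_force: 60.7
```

>>> step_arm(motion=[[[0,0,-0.02,0,0],[0,0,0,0,0]]])

```text
clock: 16.35
tool_pos: [0.5266, 0.2044, 0.1681]
tcp_rot: [0.724, 0.69, 0.0, 0.0]
contact_force: [5.0, 0.6, 4.8]
width: 0.0131
grip_force: 60.7
```

>>> step_arm(motion=[[[0,0,-0.02,0,0],[0,0,0,0,0]]])

```text
clock: 16.55
tool_pos: [0.5256, 0.2044, 0.1681]
tcp_rot: [0.724, 0.69, 0.0, 0.0]
contact_force: [4.8, -0.2, 4.2]
width: 0.0133
grip_force: 60.7
```

>>> step_arm(motion=[[[0,0,-0.02,0,0],[0,0,0,0,0]]])

```text
clock: 16.75
tool_pos: [0.5248, 0.2046, 0.1681]
tcp_rot: [0.724, 0.69, 0.0, 0.0]
contact_force: [8.0, 0.1, 3.5]
width: 0.0134
grip_force: 60.6
```

```bash
python3 -c "
from h import *
to(.5,.2,.1683,87.25)
im,d=camera('wrist'); np.save('w2.npy',d); np.save('w2i.npy',im)
im2,d2=camera('scene'); np.save('s2.npy',d2)
cv2.imwrite('pics/w2.png',np.hstack([cv2.resize(im,(500,312)),cv2.resize(im2[120:280,360:480],(234,312))])[...,::-1])
"
```

```text
clk 16.75 pos [0.5248 0.2046 0.1681] yaw 87.2 tilt -1.0 F [8.  0.1 3.5] w 0.0134
turn -0.009 then shift [-0.115 -0.492 -0.004]
```

View pics/w2.png

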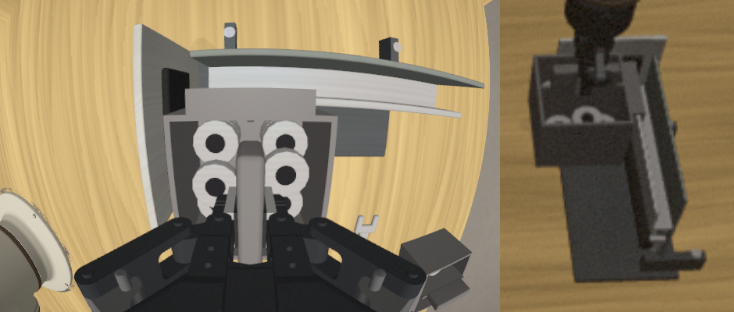

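The wrist view shows the bin's left side at (168,150) against the pad/end plate (140–185, 100–180) and the flange over the rail at (250,100). The slide force is starting to rise, so I'll check for the firm stop.

>>> step_arm(motion=[[[0,0,-0.01,0,0],[0,0,0,0,0]]])

```text
clock: 17.05
tool_pos: [0.5247, 0.2046, 0.1682]
tcp_rot: [0.724, 0.69, 0.001, 0.0]
contact_force: [11.7, 1.0, 2.2]
width: 0.0135
grip_force: 60.4
```

Firm stop found at TCP x ≈ 0.525. I'll back off about 3.5 mm so the pad stays pressed around 2.5 mm, and ease the downward load.

>>> step_arm(motion=[[[0,0,0.03,0,0],[0,0,0.03,0,0],[0,0,0.03,0,0],[0,0,0,-0.01,0],[0,0,0,0,0],[0,0,0,0,0]]])

```text
clock: 17.65
tool_pos: [0.5279, 0.2044, 0.1681]
tcp_rot: [0.724, 0.69, -0.001, -0.001]
contact_force: [-2.5, 1.6, 1.8]
width: 0.0134
grip_force: 60.2
```

>>> step_arm(motion=[[[0.1,0,0,0,0],[0.25,0,0,0,0],[0.4,0,0,0,0],[0.4,0,0,0,0],[0.4,0,0,0,0],[0.4,0,0,0,0]]])

```text
clock: 18.25
tool_pos: [0.5285, 0.2042, 0.1686]
tcp_rot: [0.724, 0.69, 0.0, -0.0]
contact_force: [0.1, -0.1, -0.1]
width: 0.0343
grip_force: 0.0
```

>>> step_arm(motion=[[[0.4,0,0,-0.2,0],[0.4,0,0,-0.4,0],[0.4,0,0,-0.5,0],[0.4,0,0,-0.5,0],[0.4,0,0,-0.5,0],[0.4,0,0,-0.3,0],[0.4,0,0,0,0],[0.4,0,0,0,0]]])

```text
clock: 19.05
tool_pos: [0.5284, 0.2042, 0.288]
tcp_rot: [0.724, 0.69, -0.0, -0.0]
contact_force: [0.3, -0.0, -0.4]
width: 0.0344
grip_force: 0.0
```

```bash
python3 -c "
from h import *
to(.5,.2,.1683,87.25)
im,d=camera('wrist'); im2,d2=camera('scene')
cv2.imwrite('pics/w3.png',np.hstack([cv2.resize(im[60:320,160:560],(500,325)),cv2.resize(im2[120:280,360:480],(244,325))])[...,::-1])
# bin rim/bar heights and squareness
P=cloud('scene',d2).reshape(-1,3); Q=P[(P[:,2]>.183)&(P[:,2]<.205)&(P[:,0]>.46)&(P[:,0]<.6)&(P[:,1]>.1)&(P[:,1]<.24)]
print(len(Q),np.percentile(Q[:,2],[50,95]),cv2.minAreaRect(Q[:,:2].astype(np.float32)*1000))
"
```

```text
clk 19.05 pos [0.5284 0.2042 0.288 ] yaw 87.19 tilt -1.0 F [ 0.3 -0.  -0.4] w 0.0344
turn -0.011 then shift [-0.112 -0.563  2.394]
218 [0.18993272 0.19407625] ((529.913330078125, 198.97283935546875), (78.64798736572266, 16.296937942504883), 86.9173355102539)
```

View pics/w3.png

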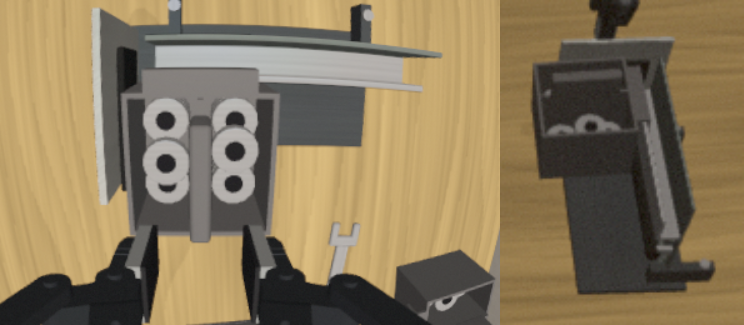

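The bin hangs square (yaw 86.9°, grip top at 0.194 m, as expected) with its side at (124,150) against the pad. The bar is within about 1.5 mm of where I released it, and the gripper is clear. Handing in.

```bash
python3 -c "
from station import bot
print(bot.sign_off())"
```

```text
the job is handed in; nothing more can be done
None
```

I handed the job in at about 19 s: the last check showed the bin hanging square and caught on the rail, let go with its side against the end pad (pressed in about 3 mm by my estimate); sign-off returned no verdict.

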